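# Shut the charging-pen gate with its drop bar

## Task

The gate of the battery charging pen stands ajar. By its handle, lift the drop bar so that it passes over the low front plate of the catch fork, swing the gate shut, and let the bar drop back fully home between the fork's two plates, so that the gate is latched. Go gently: feel for the fork and never force the bar or gate against it, and leave the loose things around the pen where they are.

Things in the scene. Friction and masses are not known exactly. Their poses are not given: they have to be found in the camera images.
- gate (a joint): Grey tube-framed gate, 240 wide, 160 high, on a vertical hinge. Angle in rad: 0 = square across the pen, in line from gate post to catch post; positive = free end swung out towards the robot (clockwise seen from above). Range -0.25 to 1.2: it swings through, has no stop at 0, and stays where left (hinge drag under 1 N at the handle).
- bar (a joint): Steel drop bar on the gate's robot side, 10 thick, 22 high, 275 long, pivoted on the gate 50 from the hinge axis, 140 above the table. Angle in rad: 0 = level, positive = free end raised, limits -0.08 and 0.35. About 0.3 kg, damped, sinks by itself in under 1 s; with nothing under it it hangs on its stop at -0.08. On the fork's floor it reads 0. The handle rises 135 x sin(angle).
- hinge (a point): Point on the gate's hinge axis, 140 above the table (the height of the bar's pivot). Axes fixed to the gate post: x points into the pen, square to the shut gate, away from the robot; -y along the shut gate to the catch post; z up.
- grip (a point): On the axis of the bar's handle, a dark steel pin, 14 diameter, standing 49 out from the bar's robot side, with a 22 button on its end. The point is 30 out from the bar's face, 185 from the hinge axis along the gate, 55 in front of it, level with the bar. Axes: -x out along the pin, -y along the bar to its free end. Grasp from above, fingers closing along the bar; the pin turns in the grip.
- notch (a point): Nominal middle of the catch fork's floor, 129 above the table, 280 from the hinge axis along the shut gate and 20 in front of it; the latched bar lies level here. Fixed to the catch post; the fork itself is clamped up to 12 to either side of it along x, and this is NOT measured: feel for it (or see it). Axes as hinge.
- catchpost: Grey post 50 x 30 x 190, origin at its foot, axes as hinge, with the rigid steel catch fork on its hinge side: two plates 6 thick, 30 long, 15 apart. Above the gap's floor the front (robot side) plate rises 16, the rear 45; both reach 44 below it. At bar angles 0.08 to 0.18 the bar clears the front plate and meets the rear one, and is then over the gap. Keep bar on fork under 20 N.
- gatepost: Grey square post, 30 x 30 x 190, that carries gate and bar. Origin at the hinge axis on the table, axes as hinge.
- spraycan: Bystander: spray can, 60 diameter, 170 high, origin at its foot. Leave alone.
- bargrip: Bystander: black rubber handlebar grip lying down, 115 x 40 x 40, origin at its underside. Leave alone.
- screwpot: Bystander: metal pot, 72 diameter, 60 high, origin at its foot. Leave alone.

How it is judged:
By the outcome, as a careful person would: the job done as asked, in the order asked, and still so for the second after the job is handed in, with the robot touching nothing.
It also fails if it takes over 35 s, if anything falls off the work surface, if the arm or the gripper's body presses on something with over 40 N, if the wrist force passes 120 N, or if a joint passes its speed limit or range.

## Robot

A 6-joint arm with a two-finger parallel gripper is mounted at the origin on the work surface. World frame = base frame: x ahead of the robot, y to its left, z up, the work surface at z = 0. Lengths are in mm, angles in rad, forces in N, time in s.
With the tool pointing down it reaches from about 400 to 925 mm from the base axis. Payload 12.5 kg.
Tool frame: the origin (TCP) lies midway between the tips of the shut fingers; the grasp point (between the pads) lies 19 mm behind it; z points along the fingers, y is the line along which they close (so a half turn about z gives the same grasp; the last joint's range is limited). The gripper opens to 95 mm and grips with 3 to 60 N. Pads are 20 mm wide; open, the fingers measure 119 mm over their backs; the gripper's body (75 mm by 180 mm) begins 59 mm behind the grasp point.
Start: joints at [-1.249, 0.491, 1.559, -0, 1.092, -0.106], TCP at [259.318, -568.684, 214.661] pointing down, gripper open.
Joint ranges: [-3.1, 3.1], [-0.84, 2.19], [0.05, 2.79], [-1.13, 4.28], [0.06, 2.93], [-2.69, 2.69]. Speed limits (rad/s): [2.22, 2.22, 2.79, 3.14, 3.14, 3.14].

## Interface

Orientations are given as [roll, pitch, yaw] about the fixed x, y, z axes, in that order (R = Rz(yaw) Ry(pitch) Rx(roll)).
In Python, from cell import * gives the robot as it stands.
- The arm moves only by the tool servo_tool, never from a script. Its argument "moves" is one flat list of numbers, 5 for each row, row after row: the shift along the world's x, y, z as a fraction of full scale, then the turn about the world's z as a fraction of full scale, then the opening, from 0 (shut) to 1 (fully open). A call has 1 to 12 rows; each row is the pose to reach, as a shift and turn from the pose commanded when the call began, turning the shorter way round; what a row does not reach only later rows make up. Full scale, the value 1, is 400 mm for a shift and 180 degrees for a turn. A row lasts 1/12 s, in which the tool goes at most 41.7 mm and 7.16 degrees, less where a joint would pass 70% of its speed; a pose out of reach is approached as far as the arm can. A call with a number of a shift or a turn outside -1 to 1 is refused whole. A call with a gripper value outside its range is refused whole. The fingers move at their own pace and stop on an object; the grip force is fixed at half the most. Time passes only in rows, so rows that repeat a pose let the fingers close. It gives the time, the measured TCP pose, the force, the opening and the grip force at its end, in the units of the state.
- state(): the state, without advancing time (a new reading comes with each control period).
- read_camera(name): name is "side" or "top" or "wrist"; returns (picture, depth): 480x640x3 uint8, blue, green, red; 480x640 float32, mm along the optical axis (not along the pixel's ray), 0 where there is no reading.
- get_calibration(name): a dict with "K" (3x3 intrinsics, pixels), "k1" (the pictures are not rectified: a ray, as slopes to the right and down, at radius r is drawn at 1 + k1 r^2 times it, then the intrinsics apply), "R" (3x3) and "t" (3): a world point X has camera coordinates R X + t. Camera axes: x right, y down, z forward; pixel columns grow to the right and rows downward; lengths in mm; the calibration is good to about 2 mm. A picture is of the moment at which its call begins: read the wrist's pose just before it. get_calibration takes no time and is no camera call; for the wrist camera it gives the pose at the moment of the call.
- job_done(): hands the job in; it is judged then, once.
The state is a dict: "t": time; "joints": joint angles; "qvel": joint speeds; "tau": joint torques, N m; "eef_pos": TCP position; "tcp_rot": TCP orientation; "ft_force": force on the tool from outside, world axes, zero at the start; "moment": the same for the moment, N m; "opening": opening from 0.0 (shut) to 1.0 (fully open); "grip_force": force on a finger pad.
Only numpy, scipy, OpenCV 4.12 (cv2) and the standard library are available. Lean on these libraries where they do the work, as an engineer would, in place of code of your own. Each camera call takes 0.05 s, during which the arm holds its last target. There are 200 camera calls.

## Working session

There is one attempt and no reset: what is moved stays moved. The work goes in short steps, Python scripts to look and compute and a tool call to move; the robot and the scene stay as the last step left them, time stands still between calls to the robot, and variables do not carry over. Pictures are saved under pics/ and viewed, at most 10 in all, crops included, and the job is handed in when it is done.

Besides the shell and the picture viewer there is one more tool, called in YAML: its name, and indented under it one key for each argument. servo_tool: Moves the arm, as the interface text tells. Its arguments: {"type":"object","properties":{"moves":{"type":"array"}},"required":["moves"]}

```bash
mkdir -p pics
cat > h.py <<'E'
from cell import *
import numpy as np, cv2
def snap(n,f=None):
    c=get_calibration(n); im,d=read_camera(n)
    if f: cv2.imwrite('pics/'+f,im)
    np.savez('/tmp/%s.npz'%n,im=im,d=d,K=c['K'],k1=c['k1'],R=c['R'],t=c['t'])
    return im,d,c
def load(n):
    c=np.load('/tmp/%s.npz'%n); return c['im'],c['d'],c
def ray(c,u,v):
    K=np.array(c['K']);k=float(c['k1'])
    xd=np.array([(u-K[0,2])/K[0,0],(v-K[1,2])/K[1,1]]);x=xd.copy()
    for _ in range(20): x=xd/(1+k*(x@x))
    return np.array([x[0],x[1],1.])
def pt(c,u,v,depth):
    return np.array(c['R']).T@(ray(c,u,v)*depth-np.array(c['t']))
def onz(c,u,v,z):
    R=np.array(c['R']);o=-R.T@np.array(c['t']);d=R.T@ray(c,u,v)
    return o+d*(z-o[2])/d[2]
def proj(c,X):
    p=np.array(c['R'])@np.array(X)+np.array(c['t']);s=p[:2]/p[2];s=s*(1+float(c['k1'])*(s@s));K=np.array(c['K'])
    return K[0,0]*s[0]+K[0,2],K[1,1]*s[1]+K[1,2]
E
python3 - <<'E'
from h import *
for n in('side','top'):
    im,d,c=snap(n,n+'0.png'); print(n,np.round(-np.array(c['R']).T@np.array(c['t'])),np.round(c['R'],2).tolist(),c['K'][0][0],(d>0).mean())
s=state();print(s['tcp_rot'],s['eef_pos'],s['t'],s['opening'],s['ft_force'])
E
```

```text
side [ 737. -595. 1014.] [[0.96, 0.3, -0.0], [0.24, -0.78, -0.58], [-0.17, 0.56, -0.81]] 617.2390332789546 0.9959049479166666
top [430.  37. 931.] [[-0.0, -1.0, 0.02], [-0.99, -0.0, -0.13], [0.13, -0.02, -0.99]] 452.1021594479776 0.9958072916666667
[-3.14057787e+00 -7.47262193e-05  4.27803888e-01] [ 259.22833704 -568.45989029  214.11714528] 0.1 1.000410836266462 [ 0.32898948 -0.03803429 -0.36194767]
```

View pics/side0.png

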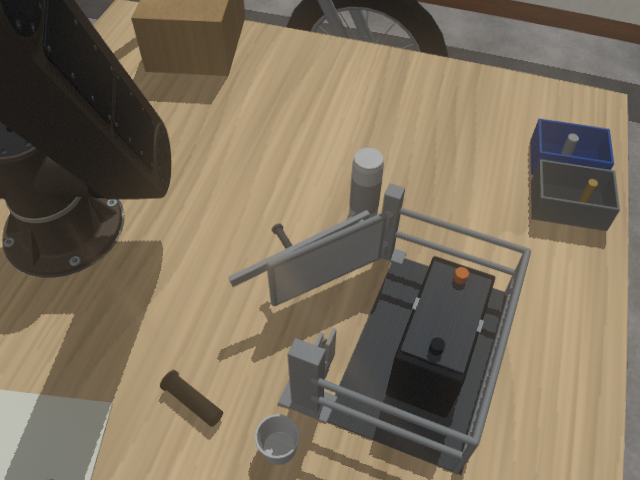

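View pics/top0.png

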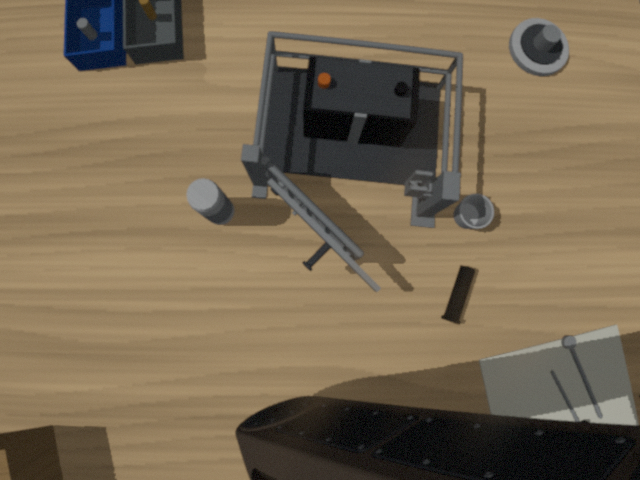

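The side view shows the gate ajar: the handle button is near (278,229), the bar end near (233,280) and the fork near (330,350). In the top view the gatepost top is near (252,155), the catchpost top near (450,186), the fork near (420,183) and the handle from (330,243) to (308,266). I'll zoom in on these and measure.

Run:
```python
from h import *
a,da,ca=load('top'); b,db,cb=load('side')
A=cv2.resize(a[140:300,235:475],None,fx=3.33,fy=3.33,interpolation=cv2.INTER_CUBIC)[:,:800]
cv2.imwrite('pics/topc.png',A)
B=cv2.resize(b[170:420,220:420],None,fx=2.4,fy=2.4,interpolation=cv2.INTER_CUBIC)
cv2.imwrite('pics/sidec.png',B)
for n,d,c,L in(('top',da,ca,[(252,155),(450,186),(308,266),(318,255),(323,249),(376,288),(360,272),(412,183),(420,180),(430,180)]),('side',db,cb,[(396,190),(308,350),(278,229),(283,236),(287,243),(235,280),(330,342)])):
    for u,v in L: print(n,u,v,np.round(pt(c,u,v,d[v,u]),1))
# mask clouds by height in top
vv,uu=np.mgrid[140:300,235:480]
P=np.array([pt(ca,u,v,da[v,u]) for u,v in zip(uu.ravel(),vv.ravel())])
np.save('/tmp/P.npy',P)
for nm,m in(('posttops',P[:,2]>180),):
    Q=P[m]
    for s in(Q[:,1]>np.median(Q[:,1]),Q[:,1]<=np.median(Q[:,1])):
        q=Q[s]; print(len(q),q.mean(0).round(1),q.min(0).round(1),q.max(0).round(1))
```

```text
top 252 155 [657.1 127.1 190.1]
top 450 186 [ 604.7 -209.7  189.9]
top 308 266 [472.1  32.  139.7]
top 318 255 [491.8  14.3 135.2]
top 323 249 [502.1   5.5 138.2]
top 376 288 [433.4 -88.2 131.3]
top 360 272 [461.5 -59.5 136.8]
top 412 183 [ 623.9 -158.7  130.1]
top 420 180 [ 629.5 -173.6  130.9]
top 430 180 [ 633.3 -196.5  116.2]
side 396 190 [664.6 136.2 189. ]
side 308 350 [ 608.9 -207.   188.7]
side 278 229 [478.7  28.  139.4]
side 283 236 [492.   16.6 138.2]
side 287 243 [503.5   4.6 137.5]
side 235 280 [439.9 -87.8 125.4]
side 330 342 [ 737.3 -595.2 1014.1]
499 [582.7  73.6 421.1] [ 429.5 -197.4  180. ] [676.8 145.9 931.4]
499 [ 606.3 -212.   189. ] [ 580.9 -229.4  180.4] [ 631.6 -197.4  193. ]
```

View pics/topc.png

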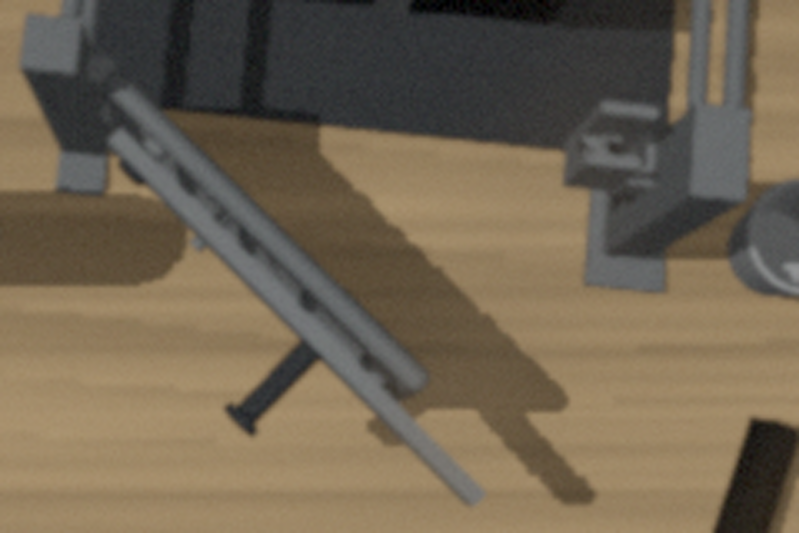

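View pics/sidec.png

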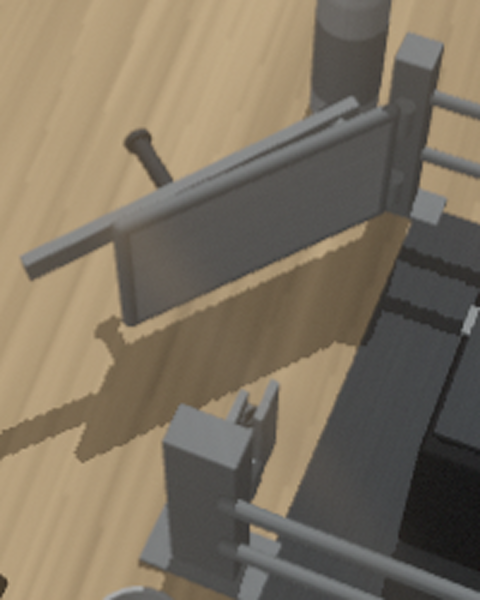

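The top crop shows the fork: the rear plate's top is at crop (632,108), the front plate's near (645,180), and the gap between them. The side crop confirms that the bar hangs below level and overshoots the gate's free end. I'll fit the frame next.

```bash
cat > fit.py <<'E'
from h import *
P=np.load('/tmp/P.npy').reshape(160,245,3)
a,da,ca=load('top')
Q=P.reshape(-1,3)
z=Q[:,2]
gp=Q[(z>182)&(z<200)&(Q[:,1]>90)]; cp=Q[(z>182)&(z<200)&(Q[:,1]<-150)]
for q in(gp,cp):
    r=cv2.minAreaRect(q[:,:2].astype(np.float32)); print('post',len(q),q[:,2].mean().round(1),np.round(r[0],1),np.round(r[1],1),round(r[2],2))
f=(Q[:,1]<-130)&(Q[:,1]>-198)&(Q[:,0]>580)&(Q[:,0]<690)
for lo,hi in((110,125),(125,137),(137,150),(150,163),(163,182)):
    q=Q[f&(z>lo)&(z<hi)]
    if len(q): print('fork z',lo,hi,len(q),q.mean(0).round(1),q.min(0).round(1),q.max(0).round(1))
g=Q[(z>120)&(z<175)&(Q[:,1]>-110)&(Q[:,1]<130)&(Q[:,0]<670)&(Q[:,0]>420)]
print(len(g))
# rear rail of pen
v,u=np.mgrid[28:70,265:470]
R=np.array([pt(ca,x,y,da[y,x]) for x,y in zip(u.ravel(),v.ravel())])
for lo,hi in((70,110),(110,130),(130,150),(150,190)):
    q=R[(R[:,2]>lo)&(R[:,2]<hi)]; 
    if len(q)>50:
        p=np.polyfit(q[:,1],q[:,0],1); print('rail',lo,len(q),p,np.degrees(np.arctan(p[0])))
# blackhat: bar line: pixels brighter? print profile across the gate at some row
for y in(-75,-40,0,40):
    s=g[np.abs(g[:,1]-y)<2]; s=s[np.argsort(s[:,0])]; print(y,[(int(i[0]),int(i[2])) for i in s][::2])
E
python3 fit.py
```

```text
post 298 189.6 [661.6 130.9] [28.6 29.5] 84.12
post 523 189.0 [ 606.4 -211.9] [31.6 49. ] 84.6
fork z 110 125 168 [ 613.8 -183.4  116.5] [ 583.3 -197.9  110.4] [ 636.9 -152.7  124.9]
fork z 125 137 198 [ 618.1 -173.   130.1] [ 582.9 -197.9  125.1] [ 637.5 -152.4  137. ]
fork z 137 150 148 [ 612.8 -175.6  143.6] [ 583.6 -197.9  137.1] [ 636.9 -152.9  149.9]
fork z 150 163 86 [ 614.7 -181.8  157. ] [ 583.6 -198.   150. ] [ 637.  -154.3  163. ]
fork z 163 182 140 [ 617.2 -181.   172.1] [ 583.3 -198.   163.2] [ 637.5 -155.2  181.8]
2588
rail 70 647 [7.05935257e-02 8.95592888e+02] 4.038012233936318
rail 110 51 [1.04503626e-01 8.96199338e+02] 5.965961488045536
rail 130 979 [6.68419856e-02 8.89447949e+02] 3.824075304043478
rail 150 1437 [4.91890703e-02 8.60287119e+02] 2.8160563795380797
-75 [(440, 130), (442, 132), (444, 131), (445, 134), (447, 134), (449, 133), (451, 130), (452, 134), (454, 130)]
-40 [(474, 126), (476, 127), (477, 131), (479, 136), (481, 134), (482, 135), (484, 136), (486, 136), (488, 134), (500, 150), (502, 151), (503, 155), (505, 158), (505, 155), (507, 154), (509, 153), (510, 156), (512, 157), (514, 154), (516, 155), (518, 153)]
0 [(497, 130), (498, 134), (500, 135), (502, 132), (504, 136), (504, 134), (505, 136), (507, 137), (507, 132), (509, 136), (511, 136), (511, 132), (513, 134), (514, 140), (515, 131), (516, 138), (517, 143), (517, 139), (519, 139), (521, 140), (523, 140), (524, 140), (525, 138), (526, 141), (528, 141), (540, 152), (542, 151), (544, 153), (545, 157), (547, 157), (548, 158), (550, 158), (552, 157), (554, 155), (556, 154), (558, 154), (560, 152)]
40 [(473, 140), (475, 136), (477, 137), (479, 135), (481, 130), (554, 146), (556, 144), (557, 145), (559, 147), (561, 145), (563, 145), (565, 145), (566, 147), (568, 146), (581, 152), (581, 151), (583, 152), (583, 122), (585, 152), (586, 156), (587, 157), (589, 158), (591, 158), (593, 154), (595, 156), (597, 154), (599, 154)]
```

Run:
```python
from h import *
c=get_calibration('wrist');s=state()
from scipy.spatial.transform import Rotation as Ro
T=Ro.from_euler('xyz',s['tcp_rot']).as_matrix();R=np.array(c['R'])
print('cam in tool',T.T@(-R.T@np.array(c['t'])-s['eef_pos']),'cam axes in tool\n',(T.T@R.T).round(2),c['K'])
a,da,ca=load('top')
H=np.array([659.1,105.4]);th=np.radians(5.65);ex=np.array([np.cos(th),-np.sin(th)]);ey=np.array([np.sin(th),np.cos(th)])
for n,(u,v),z in(('rear',(424.8,172.4),174),('frontspot',(428.7,194),145)):
    p=onz(ca,u,v,z)[:2]-H; print(n,p@ex,p@ey)
for dx in(-12,0,12):
    for off in(-10.5,10.5):
        q=H+ex*(-20+dx+off)-280*ey; u,v=proj(ca,[*q,174 if off>0 else 145]); print(dx,off,(round((u-235)*3.33),round((v-140)*3.33)))
```

```text
cam in tool [ 6.66247755e+01 -1.10785427e-01 -1.70694388e+02] cam axes in tool
 [[-0.   -0.97 -0.24]
 [ 1.   -0.    0.  ]
 [-0.   -0.24  0.97]] [[340.37868794   0.         322.06344263]
 [  0.         340.37868794 238.72553106]
 [  0.           0.           1.        ]]
rear 0.6485744719984491 -277.99477651356096
frontspot -29.971231150491974 -294.59684877611613
-12 -10.5 (617, 200)
-12 10.5 (633, 149)
0 -10.5 (618, 178)
0 10.5 (635, 127)
12 -10.5 (620, 156)
12 10.5 (636, 105)
```

servo_tool:
  moves: [0.85, 0.92, 0.13, 0.33, 0.6, 0.85, 0.92, 0.13, 0.33, 0.6, 0.85, 0.92, 0.13, 0.33, 0.6, 0.85, 0.92, 0.13, 0.33, 0.6, 0.85, 0.92, 0.13, 0.33, 0.6, 0.85, 0.92, 0.13, 0.33, 0.6, 0.85, 0.92, 0.13, 0.33, 0.6, 0.85, 0.92, 0.13, 0.33, 0.6, 0.85, 0.92, 0.13, 0.33, 0.6, 0.85, 0.92, 0.13, 0.33, 0.6, 0.85, 0.92, 0.13, 0.33, 0.6, 0.85, 0.92, 0.13, 0.33, 0.6]

```text
t: 1.1
eef_pos: [597.8, -201.5, 266.3]
tcp_rot: [-3.141, -0.0, 1.465]
ft_force: [0.3, -0.5, -0.6]
opening: 0.598
grip_force: 0.0
```

servo_tool:
  moves: [0, 0, 0, 0, 0.6, 0, 0, 0, 0, 0.6, 0, 0, 0, 0, 0.6]

```text
t: 1.35
eef_pos: [596.4, -203.4, 265.7]
tcp_rot: [-3.141, -0.0, 1.465]
ft_force: [0.2, -0.1, -0.5]
opening: 0.6
grip_force: 0.0
```

Run:
```python
from h import *
im,d,c=snap('wrist','w1.png'); s=state(); print(s['t'],s['eef_pos'],s['tcp_rot'],np.abs(s['qvel']).max())
```

```text
1.4 [ 596.11785749 -204.03957411  265.87044416] [-3.14072403e+00 -5.76484269e-05  1.46391445e+00] 0.01797635099099485
```

View pics/w1.png

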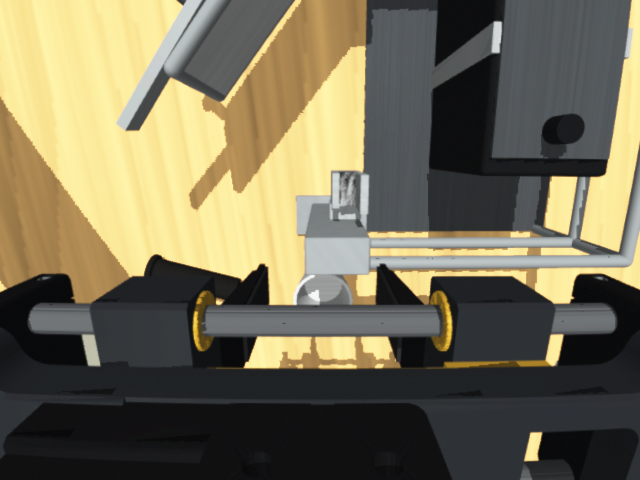

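The wrist view shows the fork from above at about (331–369, 170–208), with the rear plate on the right near u=365 and the front plate near u=334. The catchpost top is at (337,238) and the bar tip at (128,125). I'll profile the fork across.

Run:
```python
from h import *
im,d,c=load('wrist'); g=cv2.cvtColor(im,cv2.COLOR_BGR2GRAY)
for v in(178,186,194,200):
    print(v,g[v,324:376].tolist()); print([int(pt(c,u,v,d[v,u])[2]) for u in range(324,376,2)])
H=np.array([659.1,105.4]);th=np.radians(5.65);ex=np.array([np.cos(th),-np.sin(th)]);ey=np.array([np.sin(th),np.cos(th)])
for u,v,z in((361,190,174),(368,190,174),(331,186,145),(336,186,145)): p=onz(c,u,v,z)[:2]-H;print(u,v,p@ex,p@ey)
for dx in(0,6,12): print(dx,[np.round(proj(c,[*(H+ex*(-20+dx+o)-280*ey),z]),1).tolist() for o,z in((-13.5,145),(-7.5,145),(7.5,174),(13.5,174))])
# catchpost top edges + bar tip
v,u=np.mgrid[60:235,100:420];P=np.array([pt(c,x,y,d[y,x]) for x,y in zip(u.ravel(),v.ravel())])
q=P[(P[:,2]>185)&(P[:,2]<194)&(P[:,1]<-150)];print('cp',cv2.minAreaRect(q[:,:2].astype(np.float32)))
q=P[(P[:,2]>120)&(P[:,2]<180)&(P[:,1]>-120)];print(len(q),q.min(0),q.max(0))
for y in(-85,-75,-65,-55,-45,-35,-25): 
  s=q[abs(q[:,1]-y)<1]
  if len(s):
    k=s[:,2]<143; print(y,[ (w[:,0].min().round(1),w[:,0].max().round(1),w[:,2].mean().round(1)) for w in(s[k],s[~k]) if len(w)])
```

```text
178 [230, 230, 232, 233, 234, 234, 213, 145, 173, 211, 215, 215, 215, 213, 201, 157, 116, 134, 145, 146, 130, 99, 83, 80, 78, 96, 149, 180, 182, 154, 115, 98, 89, 89, 88, 93, 131, 186, 211, 213, 213, 214, 213, 210, 176, 114, 86, 86, 86, 84, 84, 84]
[0, 0, 0, 0, 137, 145, 146, 147, 129, 130, 128, 130, 128, 129, 129, 130, 144, 161, 172, 175, 175, 175, 4, 4, 5, 4]
186 [231, 230, 230, 232, 234, 234, 213, 148, 175, 211, 215, 215, 215, 214, 205, 174, 157, 160, 153, 151, 145, 129, 110, 107, 159, 195, 199, 176, 157, 139, 97, 77, 87, 88, 88, 96, 151, 200, 215, 217, 217, 218, 217, 213, 174, 110, 86, 85, 86, 84, 84, 84]
[0, 0, 0, 1, 137, 145, 144, 146, 129, 129, 130, 129, 129, 129, 129, 130, 136, 154, 174, 174, 175, 174, 4, 4, 3, 3]
194 [231, 229, 228, 228, 231, 230, 208, 146, 173, 210, 214, 214, 214, 212, 192, 138, 106, 149, 180, 178, 159, 139, 148, 176, 186, 185, 180, 154, 138, 139, 121, 102, 90, 88, 86, 95, 161, 204, 209, 209, 208, 209, 209, 204, 161, 96, 84, 84, 85, 85, 84, 85]
[0, 1, 0, 0, 138, 146, 145, 145, 128, 130, 128, 128, 436, 130, 131, 129, 137, 155, 170, 174, 175, 174, 5, 4, 4, 4]
[... 618 characters left out ...]
198.9]]
6 [[327.2, 194.8], [334.3, 194.7], [355.0, 198.9], [362.7, 198.8]]
12 [[334.3, 194.7], [341.3, 194.7], [362.7, 198.8], [370.5, 198.8]]
cp ((0.0, 0.0), (0.0, 0.0), 0.0)
2281 [427.50590176 -96.64575292 120.0237695 ] [513.8264412  -45.28960032 158.60472408]
-85 [(np.float64(432.5), np.float64(447.5), np.float64(130.1))]
-75 [(np.float64(441.3), np.float64(456.5), np.float64(130.3))]
-65 [(np.float64(451.6), np.float64(497.8), np.float64(131.7)), (np.float64(491.6), np.float64(496.7), np.float64(150.4))]
-55 [(np.float64(461.0), np.float64(506.3), np.float64(132.1)), (np.float64(489.2), np.float64(507.0), np.float64(154.3))]
-45 [(np.float64(471.3), np.float64(476.5), np.float64(136.0))]
```

The fork is about 10 mm into the pen from nominal, so the target gate angle is about -0.036. Next I'll hover over the handle.

servo_tool:
  moves: [-0.265, 0.55, -0.05, 0.28, 0.6, -0.265, 0.55, -0.05, 0.28, 0.6, -0.265, 0.55, -0.05, 0.28, 0.6, -0.265, 0.55, -0.05, 0.28, 0.6, -0.265, 0.55, -0.05, 0.28, 0.6, -0.265, 0.55, -0.05, 0.28, 0.6, -0.265, 0.55, -0.05, 0.28, 0.6, -0.265, 0.55, -0.05, 0.28, 0.6, -0.265, 0.55, -0.05, 0.28, 0.6, -0.265, 0.55, -0.05, 0.28, 0.6]

```text
t: 2.23
eef_pos: [491.1, 15.3, 246.4]
tcp_rot: [3.141, 0.0, 2.338]
ft_force: [0.4, 0.7, -0.1]
opening: 0.598
grip_force: 0.0
```

Run:
```python
from h import *
im,d,c=snap('wrist','w2.png'); s=state(); print(s['t'],s['eef_pos'],s['tcp_rot'],s['joints'])
H=np.array([659.1,105.4]);al=np.radians(45.7);a=-np.array([np.sin(al),np.cos(al)]);f=np.array([-np.cos(al),np.sin(al)])
for n,(l,w) in dict(grip=(185,55),button=(185,72),root=(185,27)).items(): print(n,proj(c,[*(H+l*a+w*f),130]))
```

```text
2.2833 [491.15515558  15.30346007 246.2287579 ] [3.14151597e+00 1.29933740e-04 2.33866361e+00] [-1.03351713e-01  2.65547935e-01  1.83487600e+00 -2.89603747e-05
  1.04101993e+00 -8.71204367e-01]
grip (np.float64(320.1768464941038), np.float64(231.73590987935313))
button (np.float64(320.03330018073194), np.float64(212.28777188529475))
root (np.float64(320.4059419377608), np.float64(262.6199066551761))
```

View pics/w2.png

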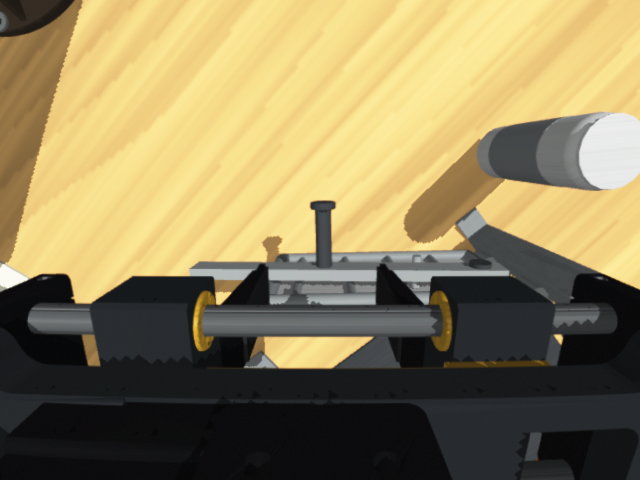

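The pin is centred at u≈323, with its button at v≈206 and the bar face at v≈263. It matches the prediction to within 3 mm. I'll descend and then close.

servo_tool:
  moves: [0.005, 0.005, -0.08, 0, 0.6, 0.005, 0.005, -0.16, 0, 0.6, 0.005, 0.005, -0.23, 0, 0.6, 0.005, 0.005, -0.28, 0, 0.6, 0.005, 0.005, -0.32, 0, 0.6, 0.005, 0.005, -0.34, 0, 0.6, 0.005, 0.005, -0.34, 0, 0.6]

```text
t: 2.87
eef_pos: [492.4, 17.8, 108.8]
tcp_rot: [-3.14, -0.002, 2.341]
ft_force: [0.0, 0.6, 0.4]
opening: 0.6
grip_force: 0.0
```

servo_tool:
  moves: [0, 0, 0, 0, 0.35, 0, 0, 0, 0, 0.25, 0, 0, 0, 0, 0.2, 0, 0, 0, 0, 0, 0, 0, 0, 0, 0, 0, 0, 0, 0, 0, 0, 0, 0, 0, 0]

```text
t: 3.45
eef_pos: [491.5, 18.4, 110.3]
tcp_rot: [-3.139, -0.002, 2.345]
ft_force: [-19.7, -10.7, 13.1]
opening: 0.165
grip_force: 10.4
```

servo_tool:
  moves: [0, 0, 0, 0, 0, 0, 0, 0, 0, 0]

```text
t: 3.62
eef_pos: [490.2, 18.2, 110.3]
tcp_rot: [-3.137, -0.004, 2.345]
ft_force: [-12.9, -7.4, 11.6]
opening: 0.139
grip_force: 30.0
```

Run:
```python
from h import *
im,d,c=snap('wrist'); s=state(); print({k:np.round(s[k],3) for k in s})
B=cv2.resize(im[180:330,200:440],None,fx=2.5,fy=2.5);cv2.imwrite('pics/w3.png',B)
```

```text
{'t': np.float64(3.667), 'joints': array([-0.097,  0.452,  1.991, -0.002,  0.704, -0.87 ]), 'qvel': array([ 0.001, -0.   , -0.001, -0.   , -0.002, -0.001]), 'tau': array([ 2.9820e+00, -4.5689e+01, -2.2219e+01,  1.3730e+00, -3.1160e+00,
        1.4000e-02]), 'eef_pos': array([490.176,  18.21 , 110.317]), 'tcp_rot': array([-3.137, -0.004,  2.345]), 'ft_force': array([-13.998,  -7.184,  10.624]), 'moment': array([-1.243,  2.135,  0.006]), 'grip_force': np.float64(29.981), 'opening': np.float64(0.138)}
```

View pics/w3.png

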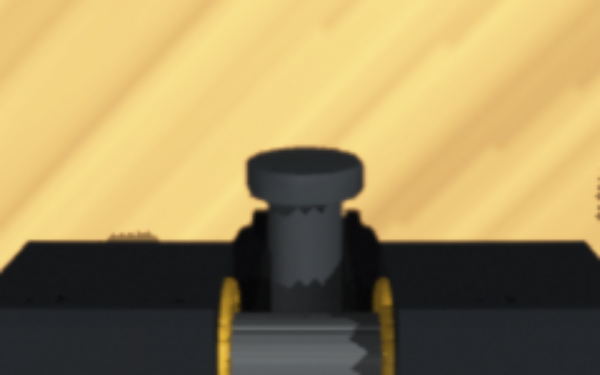

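The pin is held, with the button at crop (305,175) and clear of the fingers. I'll take off the roughly 2 mm of side offset and lift 28 mm, to a bar angle of about 0.13.

servo_tool:
  moves: [-0.003, -0.003, 0.01, 0, 0, -0.005, -0.005, 0.025, 0, 0, -0.006, -0.006, 0.04, 0, 0, -0.006, -0.006, 0.055, 0, 0, -0.006, -0.006, 0.067, 0, 0, -0.006, -0.006, 0.07, 0, 0, -0.006, -0.006, 0.07, 0, 0, -0.006, -0.006, 0.07, 0, 0]

```text
t: 4.33
eef_pos: [491.7, 16.4, 139.3]
tcp_rot: [3.139, 0.002, 2.344]
ft_force: [5.2, 3.6, -3.8]
opening: 0.138
grip_force: 30.0
```

```bash
cat > plan.py <<'E'
from h import *
import sys
s=state();p=s['eef_pos'];print(s['t'],p.round(1),s['tcp_rot'].round(3),s['ft_force'].round(1),s['grip_force'],s['joints'].round(2))
H=np.array([float(x) for x in sys.argv[1:3]]);al=float(sys.argv[3])
v=p[:2]-H;print('az from H',np.degrees(np.arctan2(v[1],v[0])),np.hypot(*v))
for D in np.linspace(0,al,12)[1:]:
    r=np.radians(D);R=np.array([[np.cos(r),-np.sin(r)],[np.sin(r),np.cos(r)]]);q=R@v-v
    print(round(D,1),(q/400).round(4).tolist(),round(D/180,4))
E
python3 plan.py 661 107.5 36
```

```text
4.3333 [491.7  16.4 139.3] [3.139e+00 2.000e-03 2.344e+00] [ 5.2  3.6 -3.8] 29.95699167251587 [-0.1   0.41  1.97  0.    0.77 -0.88]
az from H -151.72655663183474 192.21862334846082
3.3 [0.0137, -0.0238] 0.0182
6.5 [0.0287, -0.0468] 0.0364
9.8 [0.045, -0.0688] 0.0545
13.1 [0.0626, -0.0899] 0.0727
16.4 [0.0813, -0.11] 0.0909
19.6 [0.1011, -0.129] 0.1091
22.9 [0.122, -0.1468] 0.1273
26.2 [0.1439, -0.1634] 0.1455
29.5 [0.1666, -0.1787] 0.1636
32.7 [0.1902, -0.1927] 0.1818
36.0 [0.2146, -0.2053] 0.2
```

servo_tool:
  moves: [0.004, -0.008, 0, 0.006, 0, 0.0137, -0.0238, 0, 0.0182, 0, 0.0287, -0.0468, 0, 0.0364, 0, 0.045, -0.0688, 0, 0.0545, 0, 0.0626, -0.0899, 0, 0.0727, 0, 0.0813, -0.11, 0, 0.0909, 0, 0.1011, -0.129, 0, 0.1091, 0, 0.1115, -0.138, 0, 0.118, 0, 0.122, -0.1468, 0, 0.1273, 0, 0.122, -0.1468, 0, 0.1273, 0, 0.122, -0.1468, 0, 0.1273, 0]

```text
t: 5.25
eef_pos: [540.9, -41.7, 139.0]
tcp_rot: [3.139, 0.003, 2.744]
ft_force: [7.4, 10.1, -4.9]
opening: 0.136
grip_force: 30.0
```

```bash
python3 plan.py 661 107.5 20
python3 - <<'E'
from h import *
snap('side')
im,d,c=snap('top')
B=cv2.resize(im[140:300,235:475],None,fx=3.33,fy=3.33,interpolation=cv2.INTER_CUBIC)[:,:800];cv2.imwrite('pics/t2.png',B)
E
```

```text
5.25 [540.9 -41.7 139. ] [3.139e+00 3.000e-03 2.744e+00] [ 7.4 10.1 -4.9] 29.95260179042816 [-0.2   0.47  1.85  0.    0.82 -1.37]
az from H -128.83354001012518 191.55486840322916
1.8 [0.012, -0.0093] 0.0101
3.6 [0.0243, -0.0183] 0.0202
5.5 [0.0368, -0.0269] 0.0303
7.3 [0.0496, -0.035] 0.0404
9.1 [0.0627, -0.0428] 0.0505
10.9 [0.076, -0.0501] 0.0606
12.7 [0.0896, -0.057] 0.0707
14.5 [0.1033, -0.0635] 0.0808
16.4 [0.1173, -0.0695] 0.0909
18.2 [0.1314, -0.0751] 0.101
20.0 [0.1457, -0.0802] 0.1111
```

servo_tool:
  moves: [0.012, -0.003, 0, 0.0083, 0, 0.022, -0.0106, 0, 0.0167, 0, 0.0325, -0.0176, 0, 0.025, 0, 0.0431, -0.0246, 0, 0.0333, 0, 0.054, -0.031, 0, 0.0417, 0, 0.0647, -0.0375, 0, 0.05, 0, 0.0795, -0.0455, 0, 0.0611, 0, 0.087, -0.0492, 0, 0.067, 0, 0.0945, -0.0529, 0, 0.0722, 0, 0.0945, -0.0529, 0, 0.0722, 0, 0.0945, -0.0529, 0, 0.0722, 0]

```text
t: 6.27
eef_pos: [576.9, -64.0, 138.4]
tcp_rot: [-3.141, 0.0, 2.97]
ft_force: [-1.6, -5.5, -1.4]
opening: 0.137
grip_force: 29.9
```

```bash
python3 plan.py 660.2 109.2 7
python3 - <<'E'
from h import *
im,d,c=snap('top')
B=cv2.resize(im[140:300,235:475],None,fx=3.33,fy=3.33,interpolation=cv2.INTER_CUBIC)[:,:800];cv2.imwrite('pics/t3.png',B)
E
```

```text
6.2667 [576.9 -64.  138.4] [-3.141  0.     2.97 ] [-1.6 -5.5 -1.4] 29.937646687030792 [-0.22  0.52  1.75 -0.    0.87 -1.62]
az from H -115.68093295934003 192.1875796388795
0.6 [0.0048, -0.0023] 0.0035
1.3 [0.0097, -0.0045] 0.0071
1.9 [0.0145, -0.0067] 0.0106
2.5 [0.0194, -0.0088] 0.0141
3.2 [0.0244, -0.0109] 0.0177
3.8 [0.0293, -0.0129] 0.0212
4.5 [0.0343, -0.0149] 0.0247
5.1 [0.0392, -0.0168] 0.0283
5.7 [0.0443, -0.0186] 0.0318
6.4 [0.0493, -0.0204] 0.0354
7.0 [0.0543, -0.0221] 0.0389
```

View pics/t3.png

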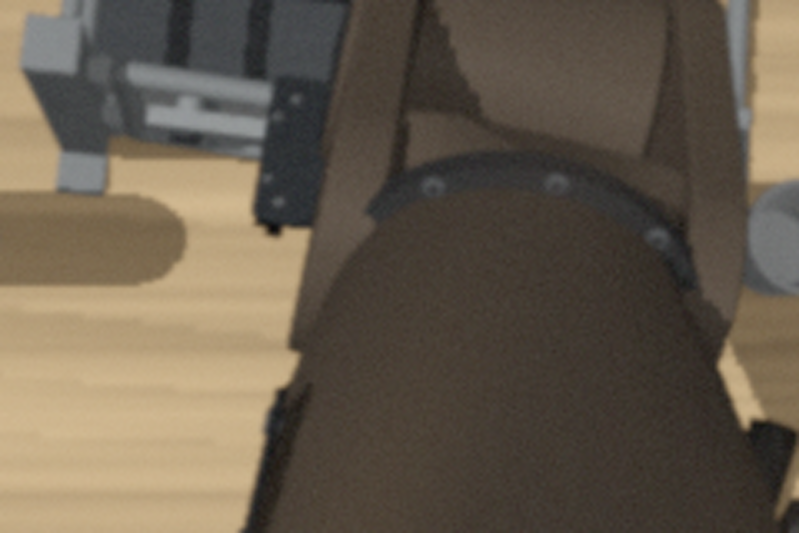

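The arm hides the fork from the top camera here. I'll move slowly over the front plate, watching the force.

servo_tool:
  moves: [0.0025, -0.001, 0, 0.0018, 0, 0.0048, -0.0023, 0, 0.0035, 0, 0.0072, -0.0034, 0, 0.0053, 0, 0.0097, -0.0045, 0, 0.0071, 0, 0.0121, -0.0056, 0, 0.0088, 0, 0.0145, -0.0067, 0, 0.0106, 0, 0.0145, -0.0067, 0, 0.0106, 0]

```text
t: 6.9
eef_pos: [582.5, -66.6, 138.4]
tcp_rot: [-3.141, -0.0, 3.004]
ft_force: [-1.7, -5.4, -2.3]
opening: 0.137
grip_force: 29.9
```

servo_tool:
  moves: [0.0025, -0.001, 0, 0.0018, 0, 0.0048, -0.0021, 0, 0.0035, 0, 0.0073, -0.0031, 0, 0.0053, 0, 0.0097, -0.004, 0, 0.0071, 0, 0.0121, -0.005, 0, 0.0088, 0, 0.0121, -0.005, 0, 0.0088, 0, 0.0121, -0.005, 0, 0.0088, 0]

```text
t: 7.48
eef_pos: [587.4, -68.7, 138.4]
tcp_rot: [-3.141, -0.0, 3.031]
ft_force: [-2.4, -6.0, -2.0]
opening: 0.142
grip_force: 29.9
```

```bash
python3 plan.py 660.2 109.2 4
python3 - <<'E'
from h import *
im,d,c=snap('side')
u,v=map(int,proj(c,[620,-170,150])); print(u,v)
B=cv2.resize(im[v-60:v+60,u-75:u+75],None,fx=5,fy=5,interpolation=cv2.INTER_CUBIC);cv2.imwrite('pics/s3.png',B)
E
```

```text
7.4833 [587.4 -68.7 138.4] [-3.141 -0.     3.031] [-2.4 -6.  -2. ] 29.937911331653595 [-0.23  0.53  1.73 -0.    0.89 -1.69]
az from H -112.26385252194372 192.19372852186603
0.4 [0.0028, -0.0011] 0.002
0.7 [0.0057, -0.0023] 0.004
1.1 [0.0085, -0.0034] 0.0061
1.5 [0.0113, -0.0045] 0.0081
1.8 [0.0142, -0.0056] 0.0101
2.2 [0.0171, -0.0066] 0.0121
2.5 [0.0199, -0.0076] 0.0141
2.9 [0.0228, -0.0087] 0.0162
3.3 [0.0257, -0.0097] 0.0182
3.6 [0.0286, -0.0107] 0.0202
4.0 [0.0315, -0.0116] 0.0222
322 342
```

View pics/s3.png

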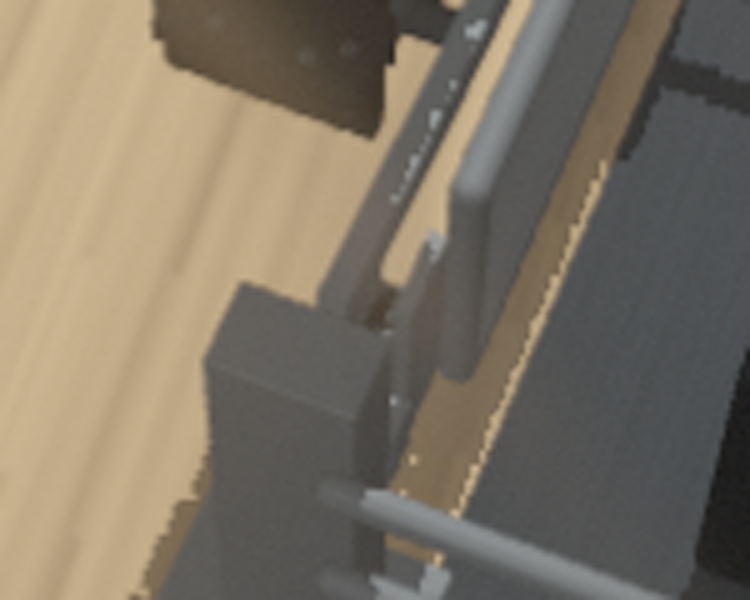

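The side crop shows the bar tip at (340,290), above the front plate and about 10 mm short of the rear plate, whose top runs along (435,240)–(385,330). I'll creep on.

servo_tool:
  moves: [0.0014, -0.0005, 0, 0.001, 0, 0.0028, -0.0011, 0, 0.002, 0, 0.0042, -0.0017, 0, 0.003, 0, 0.0057, -0.0023, 0, 0.004, 0, 0.007, -0.0028, 0, 0.005, 0, 0.007, -0.0028, 0, 0.005, 0]

```text
t: 8.03
eef_pos: [590.1, -69.7, 138.4]
tcp_rot: [-3.141, -0.0, 3.047]
ft_force: [-2.2, -5.5, -2.0]
opening: 0.138
grip_force: 29.9
```

servo_tool:
  moves: [0.0014, -0.0005, 0, 0.001, 0, 0.0028, -0.0011, 0, 0.002, 0, 0.0042, -0.0017, 0, 0.003, 0, 0.0042, -0.0017, 0, 0.003, 0]

```text
t: 8.37
eef_pos: [591.8, -70.4, 138.4]
tcp_rot: [-3.141, -0.0, 3.056]
ft_force: [-2.7, -5.2, -2.1]
opening: 0.14
grip_force: 29.9
```

servo_tool:
  moves: [0.0014, -0.0005, 0, 0.001, 0, 0.0028, -0.0011, 0, 0.002, 0, 0.0028, -0.0011, 0, 0.002, 0]

```text
t: 8.62
eef_pos: [593.0, -70.8, 138.4]
tcp_rot: [-3.141, -0.0, 3.063]
ft_force: [-2.1, -5.3, -1.6]
opening: 0.136
grip_force: 29.9
```

servo_tool:
  moves: [0.0014, -0.0005, 0, 0.001, 0, 0.0028, -0.0011, 0, 0.002, 0, 0.0028, -0.0011, 0, 0.002, 0]

```text
t: 8.87
eef_pos: [594.1, -71.2, 138.4]
tcp_rot: [-3.141, -0.0, 3.069]
ft_force: [-2.5, -4.1, -2.9]
opening: 0.138
grip_force: 29.9
```

servo_tool:
  moves: [0.0014, -0.0005, 0, 0.001, 0, 0.0028, -0.0011, 0, 0.002, 0, 0.0028, -0.0011, 0, 0.002, 0]

```text
t: 9.12
eef_pos: [594.8, -71.5, 138.3]
tcp_rot: [-3.142, -0.001, 3.075]
ft_force: [-3.5, -3.7, -1.6]
opening: 0.139
grip_force: 29.9
```

servo_tool:
  moves: [0.0014, -0.0005, 0, 0.001, 0, 0.0028, -0.0011, 0, 0.002, 0, 0.0028, -0.0011, 0, 0.002, 0]

```text
t: 9.37
eef_pos: [594.9, -71.6, 138.3]
tcp_rot: [3.141, -0.004, 3.082]
ft_force: [-9.0, -2.0, 2.1]
opening: 0.138
grip_force: 30.0
```

Contact with the rear plate is felt at TCP x≈594.9. I'll back off to mid-gap and start to lower.

servo_tool:
  moves: [-0.0035, 0.0014, 0, -0.0025, 0, -0.0075, 0.0028, 0, -0.005, 0, -0.0075, 0.0028, 0, -0.005, 0, -0.0075, 0.0028, 0, -0.005, 0]

```text
t: 9.7
eef_pos: [593.2, -70.9, 138.4]
tcp_rot: [-3.141, -0.0, 3.066]
ft_force: [-2.5, -4.8, -2.2]
opening: 0.142
grip_force: 29.9
```

servo_tool:
  moves: [0, 0, -0.006, 0, 0, 0, 0, -0.012, 0, 0, 0, 0, -0.018, 0, 0, 0, 0, -0.023, 0, 0, 0, 0, -0.023, 0, 0]

```text
t: 10.12
eef_pos: [593.2, -71.6, 129.1]
tcp_rot: [-3.14, -0.0, 3.066]
ft_force: [-3.9, -10.1, 0.2]
opening: 0.138
grip_force: 30.0
```

servo_tool:
  moves: [0, -0.002, -0.004, 0, 0, 0, -0.002, -0.008, 0, 0, 0, -0.002, -0.012, 0, 0, 0, -0.002, -0.012, 0, 0]

```text
t: 10.45
eef_pos: [593.4, -71.9, 124.2]
tcp_rot: [-3.141, -0.0, 3.066]
ft_force: [-2.1, -7.2, -1.3]
opening: 0.138
grip_force: 30.0
```

servo_tool:
  moves: [0, 0, -0.003, 0, 0, 0, 0, -0.006, 0, 0, 0, 0, -0.008, 0, 0, 0, 0, -0.008, 0, 0]

```text
t: 10.78
eef_pos: [593.5, -71.9, 122.0]
tcp_rot: [-3.141, 0.001, 3.066]
ft_force: [-5.8, -6.2, 7.0]
opening: 0.141
grip_force: 30.0
```

The bar rests on the floor: z stopped at 122 with a light upward force, and a bar caught on the front plate would have stopped near 131. I'll release slowly and go straight up.

servo_tool:
  moves: [0, -0.002, 0.002, 0, 0, 0, -0.002, 0.002, 0, 0.2, 0, -0.002, 0.002, 0, 0.3, 0, -0.002, 0.002, 0, 0.45, 0, -0.002, 0.002, 0, 0.5, 0, -0.002, 0.002, 0, 0.5, 0, -0.002, 0.002, 0, 0.5, 0, -0.002, 0.002, 0, 0.5]

```text
t: 11.45
eef_pos: [593.6, -72.4, 121.8]
tcp_rot: [3.141, 0.0, 3.066]
ft_force: [-0.1, 0.3, -0.5]
opening: 0.493
grip_force: 0.0
```

servo_tool:
  moves: [0, 0, 0.03, 0, 0.5, 0, 0, 0.08, 0, 0.5, 0, 0, 0.16, 0, 0.5, 0, 0, 0.24, 0, 0.5, 0, 0, 0.32, 0, 0.5, 0, 0, 0.4, 0, 0.5, 0, 0, 0.4, 0, 0.5]

```text
t: 12.03
eef_pos: [595.3, -72.7, 288.2]
tcp_rot: [-3.14, 0.009, 3.066]
ft_force: [-0.2, -0.3, -0.2]
opening: 0.496
grip_force: 0.0
```

Run:
```python
from h import *
s=state();print(s['t'],s['eef_pos'],s['ft_force'])
im,d,c=snap('side')
ex=np.array([.995,-.0985]);ey=np.array([.0985,.995]);H=np.array([660.2,109.2])
B=cv2.resize(im[170:400,240:430],None,fx=2.6,fy=2.6,interpolation=cv2.INTER_CUBIC)
cv2.imwrite('pics/s4.png',B)
ii,dd,cc=snap('wrist'); P=[]
for v in range(0,480,2):
  for u in range(0,640,2):
    if dd[v,u]>0: P.append(pt(cc,u,v,dd[v,u]))
P=np.array(P);k=(P[:,2]>115)&(P[:,2]<185)&(np.abs(P[:,1]+30)<160)&(P[:,0]>500)&(P[:,0]<680)
Q=P[k];L=np.c_[(Q[:,:2]-H)@ex,-(Q[:,:2]-H)@ey,Q[:,2]]
for y in range(60,310,20):
  m=L[(abs(L[:,1]-y)<5)&(L[:,0]<-2)]
  if len(m): print(y,len(m),m.min(0).round(1),np.median(m,0).round(1),m.max(0).round(1))
```

```text
12.0333 [595.26077064 -72.72762039 288.20789029] [-0.24392962 -0.27256219 -0.23108585]
60 67 [-28.   55.1 120.3] [-20.4  59.3 147. ] [ -2.   65.  153.4]
80 40 [-23.2  75.5 131.8] [-21.4  79.9 151.1] [-14.5  84.5 152.8]
100 66 [-27.4  95.2 119.5] [-21.1 100.9 151.1] [ -2.1 105.  156.9]
120 57 [-21.8 115.2 130.8] [-17.6 119.8 151.3] [ -2.1 125.  155.4]
140 35 [-21.3 135.3 129.1] [-20.4 140.3 149.4] [ -2.5 144.9 152.6]
160 49 [-20.4 155.1 128.5] [-18.8 160.3 150.7] [ -2.6 164.7 153.1]
180 135 [-76.4 175.4 136.5] [-40.1 181.5 146.8] [ -9.9 185.  153.5]
200 47 [-75.8 195.6 133.9] [-17.9 200.  150. ] [ -9.2 204.8 152.8]
220 44 [-18.5 215.1 133.3] [-15.8 219.6 151.2] [ -9.2 224.7 153. ]
240 35 [-17.7 235.6 132.8] [-16.8 240.3 151. ] [ -9.  244.5 153. ]
260 44 [-21.3 255.1 121. ] [-16.1 260.4 150.9] [ -8.  265.  152.8]
280 86 [-24.8 275.3 118.5] [-15.7 279.9 146.3] [ -3.  284.9 156.6]
300 38 [-25.8 295.1 115. ] [-14.8 298.6 150.7] [ -3.  302.9 157.3]
```

View pics/s4.png

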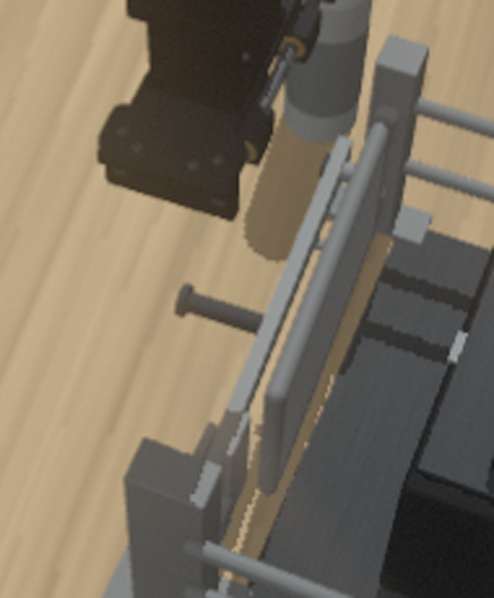

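The bar's top is level at 151 mm along its whole length, and its tip lies between the two plates. The arm is clear.

```bash
python3 -c "
from cell import *
print(job_done())"
```

```text
the job is handed in; nothing more can be done
None
```

The gate is shut and latched: the drop bar lies level between the fork's two plates, the handle is released, none of the bystanders were handled, and the job was handed in at about 12 s.

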